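# Walk the riser block round to the fence

### The arm

A 6-joint arm with a two-finger parallel gripper is mounted at the origin on a cart in front of the work surface, level with it; the furniture and walls round the work are solid. World frame = base frame: x ahead of the robot, y to its left, z up, the work surface at z = 0. Lengths are in m, angles in rad, forces in N, time in s.
With the tool pointing down it reaches from about 0.325 to 0.775 m from the base axis. Payload 5.5 kg.
Tool frame: the origin (TCP) lies midway between the tips of the shut fingers; the grasp point (between the pads) lies 19 mm behind it (bot.hold_point_z is the distance from the TCP to the grasp point, in m); z points along the fingers, y is the line along which they close (so a half turn about z gives the same grasp; the last joint's range is limited). The gripper opens to 85 mm and grips with 20 to 120 N. Pads are 22 mm wide; open, the fingers measure 114 mm over their backs; the gripper's body (76 mm by 85 mm) begins 54 mm behind the grasp point. The pads swing forward as they close: fully open they stand 13 mm farther back than shut.
Start: joints at [1.055, 0.091, 1.231, -0, 1.82, -0.057], TCP at [0.266, 0.538, 0.231] pointing down, gripper open.
Joint ranges: [-2.87, 2.87], [-0.86, 2.18], [0.17, 2.46], [-1.51, 4.65], [0.06, 2.69], [-2.65, 2.65]. Speed limits (rad/s): [2.57, 2.57, 3.01, 3.14, 3.14, 3.14].

### API

Orientations are given as a unit quaternion [w, x, y, z].
In Python, from workcell import bot, read_camera, workorder gives the robot as it stands.
- The arm moves only by the tool arm_command, never from a script. Its argument "motion" is a list of rows, each a list of 3 entries, a list of its own where there are three numbers: the turn, a rotation vector about the tool's x, y, z in degrees, then the shift along the tool's x, y, z in m, then the opening, from -1 (shut) to 1 (fully open), so that 0 is half open. A call has 1 to 20 rows; each row is the pose to reach, as a shift and turn from the pose commanded when the call began, along the tool's axes at that moment; what a row does not reach only later rows make up. A row lasts 1/12 s, in which the tool goes at most 41.7 mm and 7.16 degrees, less where a joint would pass 70% of its speed; a pose out of reach is approached as far as the arm can. A call with a gripper value outside its range is refused whole. The fingers move at their own pace and stop on an object; the grip force is fixed at half the most. Time passes only in rows, so rows that repeat a pose let the fingers close. It gives the time, the measured TCP pose, the force, the opening and the grip force at its end, in the units of the state.
- bot.observe(): the state, without advancing time (a new reading comes with each control period).
- read_camera(name): name is "side" or "top" or "wrist"; returns a dict with "color" (480x640x3 uint8, red, green, blue), "intrinsics" (3x3 intrinsics, pixels), "D" ([k1, k2, p1, p2, k3] as OpenCV has them; the pictures are not rectified), "cam_to_world" (4x4, takes a point from camera to world coordinates); the wrist camera has in their place "hand_eye" (4x4, takes a point from camera to tool coordinates, whose origin is the TCP and whose axes are the flange's). Camera axes: x right, y down, z forward; pixel columns grow to the right and rows downward; lengths in m; the calibration is good to about 2 mm. A picture is of the moment at which its call begins: read the wrist's pose just before it. There is no depth.
- workorder.finish_job(): hands the job in; it is judged then, once.
The state is a dict: "clock": time; "qpos": joint angles; "joint_velocities": joint speeds; "effort": joint torques, N m; "eef_pos": TCP position; "eef_rot": TCP orientation; "contact_force": force on the tool from outside, world axes, zero at the start; "moment": the same for the moment, N m; "grip_width": finger opening in m; "gripper_force": force on a finger pad.
Only numpy, scipy, OpenCV 4.12 (cv2) and the standard library are available. Lean on these libraries where they do the work, as an engineer would, in place of code of your own. Each camera call takes 0.05 s, during which the arm holds its last target. There are 200 camera calls.

### The job

The heavy aluminium riser block stands askew in front of the steel fence bar. Push it round with the fingertips, at one corner and then another, until a long side is square to the fence while the block is still at least a finger's width (15 mm) clear of it; then push it up until that long side lies flush against the fence, all of it within the fence's length. Do not lift or tip the block, and leave the post, the mirror mount and the loupe where they stand.

Things in the scene. Friction and masses are not known exactly. Their poses are not given: they have to be found in the camera images.
- riser: loose aluminium block, about 0.9 kg, flat on the surface: 125 mm along its own x, 90 mm along y, 38 mm high, screws in its top; the long sides are alike and either may face the fence. Origin: centre of its underside. It stops when the push stops; pushed 50 mm off the middle of a long side it turns about a point some 40 mm beyond its centre (short side: 34 mm off, 60 mm beyond).
- fence: fixed straight steel bar, 260 mm along its own y, 25 mm thick along its x, 25 mm high. Origin: centre of its underside, z up; its -x side is the ground face towards the robot and the block. Two low screwed feet (16 mm high) stand behind it on its +x side, up to 46 mm behind its centre line.
- fence_face (a point): middle of the lower edge of the fence's face towards the robot; axes as the fence's (x into the fence, y along it). The block lies flush when its centre is 45 mm in front of this face (x = -45 mm) with its long x axis along the fence's y.
- optic_post: loose bystander: slim upright steel post, 13 mm diameter, 53 mm high, standing beyond one end of the fence, on its +y side; origin at the centre of its foot. Leave it.
- mirror_mount: loose bystander: black square mirror mount, 36x36x36 mm, standing beyond the -y end of the fence; origin at the centre of its foot. Leave it.
- loupe: loose bystander: black eyeglass loupe, 36 mm diameter, 48 mm high, standing behind the fence; origin at the centre of its foot. Leave it.
There are look-alikes about, which are no part of the job. What is meant by the riser is not green or purple, and is the larger of those in its own colour.

How it is judged:
On the way:
1. the block's long sides are square to the fence (within 7 degrees) while the block is still clear of it (centre more than 60 mm in front of the face, a gap of about 15 mm) (angle between the x axis of riser and the y axis of fence, either way round below 0.122 rad and x of riser in the frame of fence_face below -0.06 m), for 0.2 s.
At the end, for the whole second after the job is handed in: a long side of the block lies against the fence: parallel within 2.9 degrees, its centre less than 50 mm in front of the face (gap under 5 mm), its centre within 70 mm of the fence's middle along it, flat on the surface and at rest (angle between the x axis of riser and the y axis of fence, either way round below 0.05 rad and x of riser in the frame of fence_face between -0.05 and -0.04 m and y of riser in the frame of fence_face between -0.07 and 0.07 m and height (world z) of riser below 0.004 m and angle between riser's own z axis and vertical below 0.05 rad and linear speed of riser below 0.005 m/s and angular speed of riser below 0.05 rad/s); the robot touches nothing.
It fails at once if the block is lifted (8 mm) or tipped (0.15 rad) (height (world z) of riser above 0.008 m or angle between riser's own z axis and vertical above 0.15 rad).
It fails at once if the optic post is moved more than 15 mm or tipped (distance of optic_post from where it was at the start of the episode above 0.015 m or angle between optic_post's own z axis and vertical above 0.3 rad).
It fails at once if the mirror mount is moved more than 15 mm or tipped (distance of mirror_mount from where it was at the start of the episode above 0.015 m or angle between mirror_mount's own z axis and vertical above 0.3 rad).
It fails at once if the loupe is moved more than 15 mm or tipped (distance of loupe from where it was at the start of the episode above 0.015 m or angle between loupe's own z axis and vertical above 0.3 rad).
It also fails if it takes over 72 s, if anything falls off the work surface, if the arm or the gripper's body presses on something with over 40 N, if the wrist force passes 120 N, or if a joint passes its speed limit or range.

## Working session

There is one attempt and no reset: what is moved stays moved. The work goes in short steps, Python scripts to look and compute and a tool call to move; the robot and the scene stay as the last step left them, time stands still between calls to the robot, and variables do not carry over. Pictures are saved under pics/ and viewed, at most 10 in all, crops included, and the job is handed in when it is done.

Besides the shell and the picture viewer there is one more tool, called after "Emit:" as name([rows], argument=value, ...), one row to a line, values as JSON. arm_command: Moves the arm, as the interface text tells. Its arguments: {"type":"object","properties":{"motion":{"type":"array"}},"required":["motion"]}

```bash
mkdir -p pics; ls
cat > h.py <<'E'
import numpy as np, cv2
from workcell import bot, read_camera, workorder
def save(c,f): cv2.imwrite(f,cv2.cvtColor(c,cv2.COLOR_RGB2BGR))
def ray(cam,px,z):
    K=np.array(cam["intrinsics"],float);D=np.array(cam["D"],float);T=np.array(cam["cam_to_world"])
    p=cv2.undistortPoints(np.array(px,float).reshape(-1,1,2),K,D).reshape(-1,2)
    d=np.c_[p,np.ones(len(p))]@T[:3,:3].T; o=T[:3,3]
    return o+d*((z-o[2])/d[:,2])[:,None]
def proj(cam,P):
    T=np.linalg.inv(np.array(cam["cam_to_world"]));
    return cv2.projectPoints(np.array(P,float).reshape(-1,1,3),cv2.Rodrigues(T[:3,:3])[0],T[:3,3],np.array(cam["intrinsics"],float),np.array(cam["D"],float))[0].reshape(-1,2)
E
python3 - <<'E'
from h import *
s=bot.observe();print(s)
for n in("top","side"):
    c=read_camera(n);save(c["color"],f"pics/{n}0.png");print(n,np.round(c["cam_to_world"],3).tolist(),np.round(c["intrinsics"],1).tolist())
E
```

```text
pics
{'clock': 0.0, 'qpos': array([ 1.05527621e+00,  9.18889517e-02,  1.23194245e+00,  4.36114223e-05,
        1.81978770e+00, -5.67007100e-02]), 'joint_velocities': array([-0.00046896,  0.00087365, -0.00098767,  0.00076054,  0.00180944,
       -0.00028529]), 'effort': array([-6.73136892e-04, -4.58751583e+01, -4.18016517e+01, -1.05926383e-04,
        1.20867603e-02,  3.51386768e-05]), 'eef_pos': array([0.26557856, 0.53769611, 0.23010091]), 'eef_rot': array([-3.06233719e-04,  2.27397404e-01,  9.73801517e-01, -9.66067181e-04]), 'contact_force': array([-0.26608616, -0.52310098, -1.0807936 ]), 'moment': array([-0.01594492,  0.00174618,  0.02053932]), 'gripper_force': 0.0, 'grip_width': 0.08571019734590518}
top [[0.014, -0.981, 0.191, 0.389], [-1.0, -0.013, 0.009, 0.111], [-0.007, -0.191, -0.982, 0.903], [0.0, 0.0, 0.0, 1.0]] [[465.5, 0.0, 323.2], [0.0, 465.5, 234.8], [0.0, 0.0, 1.0]]
side [[0.592, 0.373, -0.714, 1.207], [0.806, -0.293, 0.515, -0.322], [-0.017, -0.88, -0.474, 0.489], [0.0, 0.0, 0.0, 1.0]] [[468.7, 0.0, 328.3], [0.0, 468.7, 238.8], [0.0, 0.0, 1.0]]
```

View pics/top0.png

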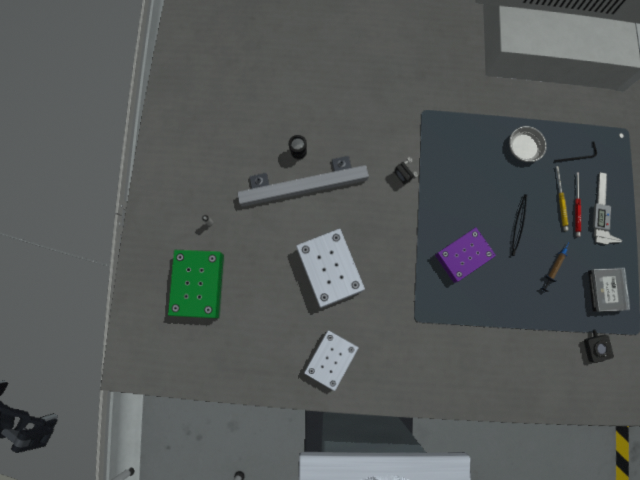

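View pics/side0.png

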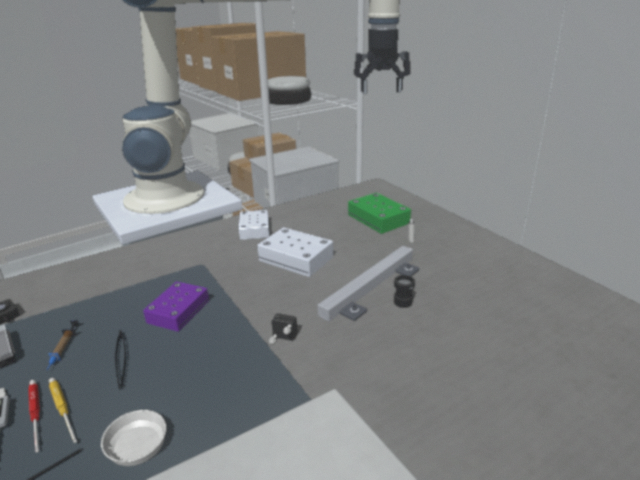

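The top view shows four candidate blocks. They are a large silver block at (330,268), a small silver one at (331,360), a green one at (196,284) and a purple one at (466,255). The riser must be neither green nor purple and the larger of its colour, so it is the one at (330,268). The fence runs from (239,198) to (367,174). The post is at (205,221), the mirror mount at (404,172) and the loupe at (298,147).

```bash
cat >> h.py <<'E'
def block(cam,near=None):
    """top-face outline of riser in the top view -> centre, long-axis angle, size"""
    g=cv2.cvtColor(cam["color"],cv2.COLOR_RGB2HSV)
    m=((g[...,2]>165)&(g[...,1]<50)).astype(np.uint8)
    m=cv2.morphologyEx(m,cv2.MORPH_CLOSE,np.ones((5,5)))
    m[:,420:]=0; m[400:]=0
    best=None
    for c in cv2.findContours(m,cv2.RETR_EXTERNAL,cv2.CHAIN_APPROX_NONE)[0]:
        if cv2.contourArea(c)<800: continue
        w=ray(cam,c[:,0,:],0.038)[:,:2]
        r=cv2.minAreaRect((w*1000).astype(np.float32))
        p=cv2.boxPoints(r); e=p[1]-p[0]; f=p[2]-p[1]; l=e if np.hypot(*e)>np.hypot(*f) else f
        a=np.degrees(np.arctan2(l[1],l[0]))%180
        yield dict(px=c[:,0,:].mean(0).round(0),c=np.round(r[0],1),size=np.round(sorted(r[1]),1),ang=round(float(a),1),corners=p.round(0).tolist(),mask=m)
E
python3 - <<'E'
from h import *
c=read_camera("top")
for b in block(c): m=b.pop("mask");print(b)
crop=c["color"][130:410,140:440]; save(cv2.resize(crop,None,fx=2,fy=2,interpolation=cv2.INTER_CUBIC),"pics/crop.png")
g=cv2.cvtColor(c["color"],cv2.COLOR_RGB2HSV)
for q in [(300,187),(300,180),(300,192),(310,260),(330,300),(280,220)]: print(q,g[q[1],q[0]])
E
```

```text
{'px': array([331., 360.]), 'c': array([326.7, 102. ]), 'size': array([61.3, 86.7]), 'ang': 151.3, 'corners': [[274.0, 96.0], [350.0, 54.0], [379.0, 108.0], [303.0, 150.0]]}
{'px': array([330., 267.]), 'c': array([496.6, 105.9]), 'size': array([ 86.7, 121.7]), 'ang': 22.3, 'corners': [[424.0, 123.0], [457.0, 43.0], [569.0, 89.0], [536.0, 169.0]]}
(300, 187) [105  19 135]
(300, 180) [101  16 129]
(300, 192) [102  20  63]
(310, 260) [104  24 178]
(330, 300) [105  24 188]
(280, 220) [60  6 88]
```

View pics/crop.png

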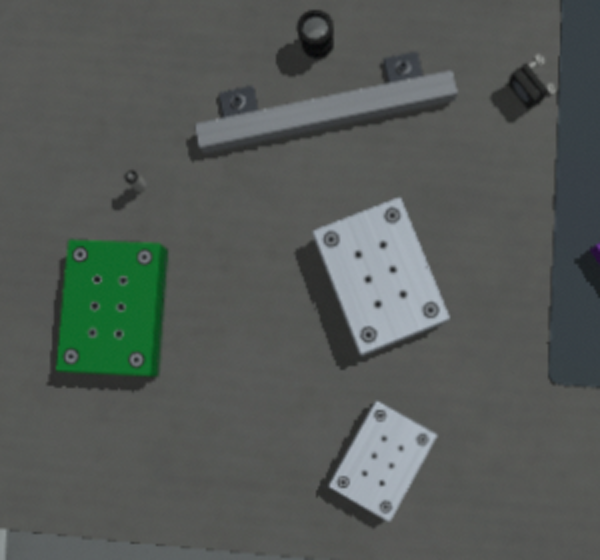

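The enlarged crop confirms it: the silver block centred on full-image pixel (330,268) measures 122×87 mm, against 87×61 mm for the other silver one. Next I'll measure the fence and the bystanders.

Run:
```python
from h import *
c=read_camera("top"); g=cv2.cvtColor(c["color"],cv2.COLOR_RGB2GRAY)
for x in (260,300,340): print(x,[(y,int(g[y,x])) for y in range(170,206)][::1])
m=(g>110).astype(np.uint8); m[:, :225]=0; m[:,380:]=0; m[:150]=0; m[215:]=0
k=max(cv2.findContours(m,cv2.RETR_EXTERNAL,cv2.CHAIN_APPROX_NONE)[0],key=cv2.contourArea)
w=ray(c,k[:,0,:],0.025)[:,:2]*1000
r=cv2.minAreaRect(w.astype(np.float32)); print(r,cv2.boxPoints(r).round(0).tolist())
print("feet post, mount, loupe",ray(c,[(209,229),(404,178),(299,155)],0.0).round(3).tolist(), ray(c,[(205,217)],0.053).round(3).tolist(),ray(c,[(297,141)],0.048).round(3).tolist())
```

```text
260 [(170, 88), (171, 86), (172, 87), (173, 80), (174, 69), (175, 61), (176, 64), (177, 82), (178, 88), (179, 74), (180, 65), (181, 71), (182, 94), (183, 101), (184, 81), (185, 65), (186, 77), (187, 106), (188, 122), (189, 126), (190, 127), (191, 126), (192, 124), (193, 124), (194, 126), (195, 126), (196, 126), (197, 123), (198, 115), (199, 88), (200, 62), (201, 59), (202, 54), (203, 50), (204, 45), (205, 50)]
300 [(170, 86), (171, 86), (172, 85), (173, 85), (174, 85), (175, 86), (176, 86), (177, 87), (178, 102), (179, 119), (180, 127), (181, 128), (182, 129), (183, 129), (184, 127), (185, 126), (186, 128), (187, 129), (188, 129), (189, 128), (190, 104), (191, 71), (192, 60), (193, 57), (194, 53), (195, 49), (196, 49), (197, 58), (198, 78), (199, 87), (200, 89), (201, 89), (202, 90), (203, 90), (204, 89), (205, 89)]
340 [(170, 104), (171, 126), (172, 128), (173, 128), (174, 127), (175, 127), (176, 125), (177, 127), (178, 129), (179, 129), (180, 128), (181, 125), (182, 96), (183, 65), (184, 60), (185, 55), (186, 48), (187, 47), (188, 50), (189, 73), (190, 85), (191, 85), (192, 84), (193, 84), (194, 86), (195, 86), (196, 87), (197, 89), (198, 89), (199, 87), (200, 86), (201, 85), (202, 86), (203, 87), (204, 87), (205, 86)]
((662.4066772460938, 161.15280151367188), (23.56192970275879, 259.0511169433594), 12.922757148742676) [[622.0, 285.0], [680.0, 32.0], [703.0, 38.0], [645.0, 290.0]]
feet post, mount, loupe [[0.574, 0.348, 0.0], [0.684, -0.042, 0.0], [0.731, 0.172, 0.0]] [[0.586, 0.343, 0.053]] [[0.742, 0.173, 0.048]]
```

Emit:
arm_command([
  [[0,0,-39.2],[-0.3645,-0.3913,0],-1],
  [[0,0,-39.2],[-0.3645,-0.3913,0],-1],
  [[0,0,-39.2],[-0.3645,-0.3913,0],-1],
  [[0,0,-39.2],[-0.3645,-0.3913,0],-1],
  [[0,0,-39.2],[-0.3645,-0.3913,0],-1],
  [[0,0,-39.2],[-0.3645,-0.3913,0],-1],
  [[0,0,-39.2],[-0.3645,-0.3913,0],-1],
  [[0,0,-39.2],[-0.3645,-0.3913,0],-1],
  [[0,0,-39.2],[-0.3645,-0.3913,0],-1],
  [[0,0,-39.2],[-0.3645,-0.3913,0],-1],
  [[0,0,-39.2],[-0.3645,-0.3913,0],-1],
  [[0,0,-39.2],[-0.3645,-0.3913,0],-1],
  [[0,0,-39.2],[-0.3645,-0.3913,0],-1],
  [[0,0,-39.2],[-0.3645,-0.3913,0],-1],
  [[0,0,-39.2],[-0.3645,-0.3913,0],-1],
  [[0,0,-39.2],[-0.3645,-0.3913,0],-1],
  [[0,0,-39.2],[-0.3645,-0.3913,0],-1],
  [[0,0,-39.2],[-0.3645,-0.3913,0],-1],
  [[0,0,-39.2],[-0.3645,-0.3913,0],-1],
  [[0,0,-39.2],[-0.3645,-0.3913,0],-1],
])

```text
clock: 1.87
eef_pos: [0.4191, 0.0268, 0.2314]
eef_rot: [0.0, -0.114, 0.994, 0.0]
contact_force: [0.0, 0.6, 0.5]
grip_width: 0.0002
gripper_force: 0.0
```

```bash
cat >> h.py <<'E'
A=np.radians(12.92);FX=np.array([np.cos(A),np.sin(A)]);FY=np.array([-np.sin(A),np.cos(A)])
FC=np.array([662.4,161.2]);FACE=FC-12.5*FX
def F(p): d=np.asarray(p)-FACE; return np.round([d@FX,d@FY],1)
def status():
    s=bot.observe();q=s["eef_rot"];from scipy.spatial.transform import Rotation as R
    r=R.from_quat([q[1],q[2],q[3],q[0]]).as_matrix()
    print("t",round(s["clock"],2),"tcp F",F(s["eef_pos"][:2]*1000),"z",round(s["eef_pos"][2]*1000,1),"tool y rel",round(np.degrees(np.arctan2(r[1,1],r[0,1]))-102.92,2),"tilt",r[:,2].round(3),"f",np.round(s["contact_force"],1),"w",round(s["grip_width"],4))
    c=read_camera("top")
    for b in block(c): print("blk",b["px"],F(b["c"]),b["size"],"ang rel fence y",round((b["ang"]-102.92+90)%180-90,1),[F(k).tolist() for k in b["corners"]])
    return c
E
python3 -c "
from h import *
c=status();save(c['color'][100:460,160:500],'pics/a1.png')"
```

```text
t 1.87 tcp F [-254.7  -76.6] z 231.4 tool y rel 0.13 tilt [ 0.  0. -1.] f [0.  0.6 0.5] w 0.0002
blk [332. 360.] [-327.9   17.2] [60.  85.2] ang rel fence y 49.1 [[-379.9, 22.1], [-315.7, -33.7], [-276.6, 11.7], [-340.8, 67.5]]
blk [327. 266.] [-161.4  -16.6] [ 85.  120.5] ang rel fence y -80.7 [[-227.4, 15.8], [-213.9, -68.3], [-95.7, -49.3], [-109.2, 34.9]]
```

View pics/a1.png

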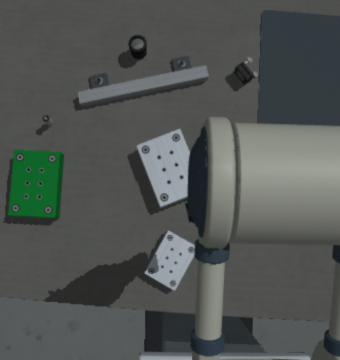

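The arm hides the right edge of the riser, but its approach point is clear. Next I'll descend beside the near-right corner and push towards the fence.

Emit:
arm_command([
  [[0,0,0],[0,-0.002,0.04],-1],
  [[0,0,0],[0,-0.002,0.08],-1],
  [[0,0,0],[0,-0.002,0.12],-1],
  [[0,0,0],[0,-0.002,0.155],-1],
  [[0,0,0],[0,-0.002,0.185],-1],
  [[0,0,0],[0,-0.002,0.205],-1],
  [[0,0,0],[0,-0.002,0.218],-1],
  [[0,0,0],[0,-0.002,0.221],-1],
  [[0,0,0],[-0.01,-0.002,0.221],-1],
  [[0,0,0],[-0.018,-0.002,0.221],-1],
  [[0,0,0],[-0.024,-0.002,0.221],-1],
  [[0,0,0],[-0.03,-0.002,0.221],-1],
  [[0,0,0],[-0.036,-0.002,0.221],-1],
  [[0,0,0],[-0.042,-0.002,0.221],-1],
  [[0,0,0],[-0.048,-0.002,0.221],-1],
  [[0,0,0],[-0.054,-0.002,0.221],-1],
  [[0,0,0],[-0.06,-0.002,0.221],-1],
  [[0,0,0],[-0.066,-0.002,0.221],-1],
  [[0,0,0],[-0.072,-0.002,0.221],-1],
])

```text
clock: 3.5
eef_pos: [0.49, 0.0386, 0.0111]
eef_rot: [-0.001, -0.112, 0.994, -0.001]
contact_force: [-5.1, -6.1, 4.8]
grip_width: -0.0
gripper_force: 3.8
```

```bash
python3 -c "
from h import *
c=status();save(c['color'][100:460,160:500],'pics/a2.png')"
```

```text
t 3.5 tcp F [-183.  -81.] z 11.1 tool y rel -0.03 tilt [-0.001 -0.003 -1.   ] f [-5.1 -6.1  4.8] w -0.0
blk [326. 361.] [-327.8   17.4] [61.  86.7] ang rel fence y 48.6 [[-380.6, 23.3], [-315.7, -33.7], [-275.6, 11.5], [-340.3, 69.4]]
blk [313. 252.] [-128.4    2.2] [86.3 95.9] ang rel fence y -62.5 [[-190.9, 18.7], [-151.0, -58.1], [-66.0, -14.0], [-105.8, 62.9]]
```

View pics/a2.png

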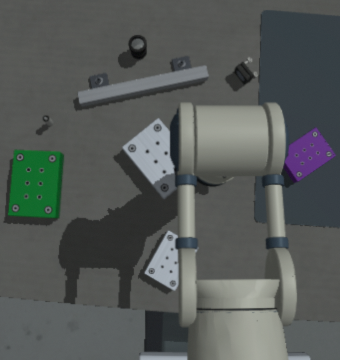

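The view shows the riser turning anticlockwise as predicted, about 18° so far, with nothing else disturbed. I'll keep pushing.

Emit:
arm_command([
  [[0,0,0],[-0.006,0,0],-1],
  [[0,0,0],[-0.012,0,0],-1],
  [[0,0,0],[-0.018,0,0],-1],
  [[0,0,0],[-0.024,0,0],-1],
  [[0,0,0],[-0.03,0,0],-1],
  [[0,0,0],[-0.036,0,0],-1],
  [[0,0,0],[-0.04,0,0],-1],
  [[0,0,0],[-0.03,-0.012,0],-1],
  [[0,0,0],[-0.02,-0.03,0],-1],
  [[0,0,0],[-0.02,-0.06,-0.03],-1],
  [[0,0,0],[-0.02,-0.09,-0.07],-1],
  [[0,0,0],[-0.02,-0.13,-0.09],-1],
  [[0,0,0],[-0.02,-0.16,-0.09],-1],
])

```text
clock: 4.63
eef_pos: [0.5479, -0.1125, 0.1061]
eef_rot: [0.004, -0.113, 0.994, -0.001]
contact_force: [1.3, -0.2, 0.7]
grip_width: -0.0004
gripper_force: 0.0
```

```bash
python3 -c "
from h import *
c=status();save(c['color'][100:460,160:500],'pics/a3.png')"
```

```text
t 4.63 tcp F [-160.3 -241.1] z 106.1 tool y rel 0.11 tilt [ 0.009 -0.001 -1.   ] f [ 1.3 -0.2  0.7] w -0.0004
blk [314. 251.] [-125.     6.1] [ 86.5 121.8] ang rel fence y -41.0 [[-197.8, -11.5], [-132.9, -68.4], [-52.2, 23.9], [-117.1, 80.8]]
```

View pics/a3.png

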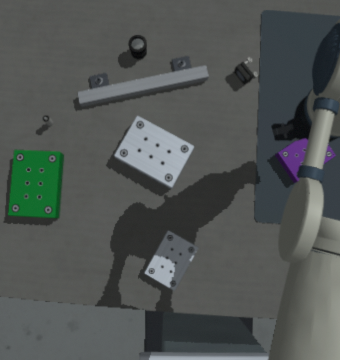

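The riser is now fully visible at fence frame (-125, 6) and 41° off square, matching the prediction. Next I'll push the other corner, on the long side facing the robot at its right end.

Emit:
arm_command([
  [[0,0,0],[0.01,0.04,0],-1],
  [[0,0,0],[0.02,0.08,0],-1],
  [[0,0,0],[0.03,0.12,0],-1],
  [[0,0,0],[0.04,0.16,0],-1],
  [[0,0,0],[0.048,0.2,0],-1],
  [[0,0,0],[0.054,0.235,0],-1],
  [[0,0,0],[0.058,0.26,0],-1],
  [[0,0,0],[0.058,0.265,0],-1],
  [[0,0,0],[0.058,0.265,0.035],-1],
  [[0,0,0],[0.058,0.265,0.07],-1],
  [[0,0,0],[0.058,0.265,0.09],-1],
  [[0,0,0],[0.058,0.265,0.095],-1],
  [[0,0,0],[0.051,0.259,0.095],-1],
  [[0,0,0],[0.043,0.253,0.095],-1],
  [[0,0,0],[0.037,0.247,0.095],-1],
  [[0,0,0],[0.031,0.241,0.095],-1],
  [[0,0,0],[0.026,0.235,0.095],-1],
  [[0,0,0],[0.021,0.229,0.095],-1],
  [[0,0,0],[0.016,0.223,0.095],-1],
  [[0,0,0],[0.011,0.217,0.095],-1],
])

```text
clock: 6.35
eef_pos: [0.487, 0.097, 0.007]
eef_rot: [0.0, -0.112, 0.994, 0.0]
contact_force: [-5.6, 1.5, 3.6]
grip_width: 0.0
gripper_force: 2.7
```

```bash
python3 -c "
from h import *
c=status()"
```

```text
t 6.35 tcp F [-172.8  -23.4] z 7.0 tool y rel -0.04 tilt [ 0.     0.001 -1.   ] f [-5.6  1.5  3.6] w 0.0
blk [334. 359.] [-327.8   17.3] [61.3 86.5] ang rel fence y 48.4 [[-380.6, 23.3], [-316.0, -34.6], [-275.6, 11.5], [-339.3, 69.2]]
```

Emit:
arm_command([
  [[0,0,0],[-0.005,-0.005,0],-1],
  [[0,0,0],[-0.009,-0.008,0],-1],
  [[0,0,0],[-0.011,-0.01,0],-1],
  [[0,0,0],[0.005,-0.01,0],-1],
  [[0,0,0],[0.025,-0.01,0],-1],
  [[0,0,0],[0.03,-0.01,-0.04],1],
  [[0,0,0],[0.03,-0.01,-0.08],1],
  [[0,0,0],[0.03,-0.05,-0.1],1],
  [[0,0,0],[0.03,-0.09,-0.1],1],
  [[0,0,0],[0.03,-0.13,-0.1],1],
  [[0,0,0],[0.03,-0.17,-0.1],1],
  [[0,0,0],[0.03,-0.2,-0.1],1],
  [[0,0,0],[0.03,-0.22,-0.1],1],
])

```text
clock: 7.48
eef_pos: [0.507, -0.1277, 0.1066]
eef_rot: [0.001, -0.111, 0.994, -0.001]
contact_force: [0.4, 0.2, 0.4]
grip_width: 0.0853
gripper_force: 0.0
```

```bash
python3 -c "
from h import *
c=status();save(c['color'][100:460,160:500],'pics/a4.png')"
```

```text
t 7.48 tcp F [-203.6 -246.9] z 106.6 tool y rel -0.17 tilt [ 0.003 -0.002 -1.   ] f [0.4 0.2 0.4] w 0.0853
blk [316. 237.] [-99.8  -3.7] [ 86.5 122.2] ang rel fence y -9.5 [[-132.3, 63.8], [-152.8, -56.7], [-66.8, -71.3], [-47.4, 49.4]]
```

View pics/a4.png

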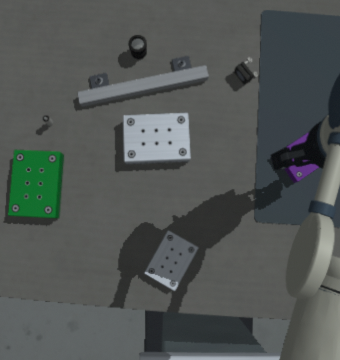

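The riser is at (-100, -4) and 9.5° short of square. The open fingers, held parallel to the fence, will square it while it is still clear.

Emit:
arm_command([
  [[0,0,0],[-0.004,0.04,0],1],
  [[0,0,0],[-0.01,0.08,0],1],
  [[0,0,0],[-0.016,0.12,0],1],
  [[0,0,0],[-0.022,0.16,0],1],
  [[0,0,0],[-0.022,0.2,0],1],
  [[0,0,0],[-0.022,0.23,0],1],
  [[0,0,0],[-0.022,0.243,0],1],
  [[0,0,0],[-0.022,0.243,0.03],1],
  [[0,0,0],[-0.022,0.243,0.065],1],
  [[0,0,0],[-0.022,0.243,0.095],1],
  [[0,0,0],[-0.022,0.243,0.103],1],
  [[0,0,0],[-0.03,0.243,0.103],1],
  [[0,0,0],[-0.037,0.243,0.103],1],
  [[0,0,0],[-0.043,0.243,0.103],1],
  [[0,0,0],[-0.048,0.243,0.103],1],
  [[0,0,0],[-0.053,0.243,0.103],1],
  [[0,0,0],[-0.057,0.243,0.103],1],
  [[0,0,0],[-0.06,0.243,0.103],1],
  [[0,0,0],[-0.06,0.243,0.103],1],
  [[0,0,0],[-0.06,0.243,0.103],1],
])

```text
clock: 9.2
eef_pos: [0.5117, 0.1267, 0.004]
eef_rot: [0.002, -0.112, 0.994, 0.0]
contact_force: [0.2, 0.5, 0.5]
grip_width: 0.085
gripper_force: 0.0
```

```bash
python3 -c "
from h import *
c=status()"
```

```text
t 9.2 tcp F [-1.421e+02  1.000e-01] z 4.0 tool y rel -0.02 tilt [ 0.003  0.001 -1.   ] f [0.2 0.5 0.5] w 0.085
blk [345. 356.] [-330.4   -5. ] [ 66.2 100.2] ang rel fence y -38.0 [[-387.5, -24.4], [-335.3, -65.1], [-274.0, 14.2], [-325.2, 54.7]]
```

Emit:
arm_command([
  [[0,0,0],[0.012,0,0],1],
  [[0,0,0],[0.03,0,-0.01],1],
  [[0,0,0],[0.035,0,-0.05],1],
  [[0,0,0],[0.035,-0.03,-0.09],1],
  [[0,0,0],[0.035,-0.07,-0.1],1],
  [[0,0,0],[0.035,-0.11,-0.1],1],
  [[0,0,0],[0.035,-0.15,-0.1],1],
  [[0,0,0],[0.035,-0.19,-0.1],1],
  [[0,0,0],[0.035,-0.22,-0.1],1],
  [[0,0,0],[0.035,-0.24,-0.1],1],
])

```text
clock: 10.08
eef_pos: [0.5305, -0.1185, 0.1033]
eef_rot: [0.001, -0.111, 0.994, -0.001]
contact_force: [0.4, -0.1, 0.6]
grip_width: 0.0857
gripper_force: 0.0
```

```bash
python3 -c "
from h import *
c=status();save(c['color'][100:460,160:500],'pics/a5.png')"
```

```text
t 10.08 tcp F [-178.6 -243.1] z 103.3 tool y rel -0.13 tilt [ 0.003 -0.001 -1.   ] f [ 0.4 -0.1  0.6] w 0.0857
blk [312. 231.] [-86.2   1.7] [ 86.1 122.4] ang rel fence y -0.5 [[-128.4, 62.9], [-129.7, -58.9], [-43.8, -60.1], [-42.3, 62.6]]
```

The riser is square (0.5°) at x = -86 mm, well clear of the fence, so the on-the-way condition is met. Now I'll push it straight up to the fence.

Emit:
arm_command([
  [[0,0,0],[-0.004,0.04,0],1],
  [[0,0,0],[-0.008,0.08,0],1],
  [[0,0,0],[-0.012,0.12,0],1],
  [[0,0,0],[-0.014,0.16,0],1],
  [[0,0,0],[-0.014,0.2,0],1],
  [[0,0,0],[-0.014,0.232,0],1],
  [[0,0,0],[-0.014,0.244,0],1],
  [[0,0,0],[-0.014,0.244,0.035],1],
  [[0,0,0],[-0.014,0.244,0.07],1],
  [[0,0,0],[-0.014,0.244,0.095],1],
  [[0,0,0],[-0.014,0.244,0.1],1],
  [[0,0,0],[-0.023,0.244,0.1],1],
  [[0,0,0],[-0.032,0.244,0.1],1],
  [[0,0,0],[-0.04,0.244,0.1],1],
  [[0,0,0],[-0.048,0.244,0.1],1],
  [[0,0,0],[-0.056,0.244,0.1],1],
  [[0,0,0],[-0.063,0.244,0.1],1],
  [[0,0,0],[-0.068,0.244,0.1],1],
  [[0,0,0],[-0.072,0.244,0.1],1],
  [[0,0,0],[-0.072,0.244,0.1],1],
])

```text
clock: 11.8
eef_pos: [0.5471, 0.1389, 0.0048]
eef_rot: [0.001, -0.112, 0.994, 0.0]
contact_force: [-3.5, -0.9, 2.5]
grip_width: 0.0856
gripper_force: 1.8
```

Emit:
arm_command([
  [[0,0,0],[-0.001,0,0],1],
  [[0,0,0],[-0.002,0,0],1],
  [[0,0,0],[-0.003,0,0],1],
  [[0,0,0],[-0.0035,0,0],1],
  [[0,0,0],[-0.0035,0,0],1],
])

```text
clock: 12.22
eef_pos: [0.5492, 0.1394, 0.0047]
eef_rot: [0.0, -0.112, 0.994, -0.0]
contact_force: [-8.0, -3.3, 6.2]
grip_width: 0.0854
gripper_force: 4.6
```

```bash
python3 -c "
from h import *
c=status()"
```

```text
t 12.22 tcp F [-102.8    4. ] z 4.7 tool y rel -0.02 tilt [ 0. -0. -1.] f [-8.  -3.3  6.2] w 0.0854
```

Emit:
arm_command([
  [[0,0,0],[-0.001,0,0],1],
  [[0,0,0],[-0.002,0,0],1],
  [[0,0,0],[-0.002,0,0],1],
  [[0,0,0],[-0.002,0,0],1],
])

```text
clock: 12.6
eef_pos: [0.5508, 0.1398, 0.0046]
eef_rot: [-0.0, -0.112, 0.994, -0.0]
contact_force: [-9.5, -2.7, 6.6]
grip_width: 0.0851
gripper_force: 5.1
```

Emit:
arm_command([
  [[0,0,0],[-0.001,0,0],1],
  [[0,0,0],[-0.002,0,0],1],
  [[0,0,0],[-0.002,0,0],1],
  [[0,0,0],[-0.002,0,0],1],
])

```text
clock: 12.93
eef_pos: [0.5507, 0.1398, 0.0046]
eef_rot: [-0.003, -0.112, 0.994, -0.0]
contact_force: [-19.1, -4.9, 13.3]
grip_width: 0.0854
gripper_force: 10.1
```

The force climbed to about 20 N while the TCP stayed put, so the riser is against the fence. I'll back off and check.

Emit:
arm_command([
  [[0,0,0],[0.004,0,0],1],
  [[0,0,0],[0.015,0,0],1],
  [[0,0,0],[0.035,0,0],1],
  [[0,0,0],[0.045,0,-0.04],1],
  [[0,0,0],[0.045,0,-0.08],1],
  [[0,0,0],[0.045,-0.04,-0.11],1],
  [[0,0,0],[0.045,-0.08,-0.11],1],
  [[0,0,0],[0.045,-0.12,-0.11],1],
  [[0,0,0],[0.045,-0.16,-0.11],1],
  [[0,0,0],[0.045,-0.2,-0.11],1],
  [[0,0,0],[0.045,-0.23,-0.11],1],
  [[0,0,0],[0.045,-0.24,-0.11],1],
])

```text
clock: 13.93
eef_pos: [0.564, -0.1086, 0.1141]
eef_rot: [0.002, -0.11, 0.994, -0.002]
contact_force: [0.7, 0.5, 0.1]
grip_width: 0.0851
gripper_force: 0.0
```

```bash
python3 -c "
from h import *
c=status();save(cv2.resize(c['color'][120:330,180:440],None,fx=2.5,fy=2.5),'pics/a6.png')"
```

```text
t 13.93 tcp F [-143.7 -240.9] z 114.1 tool y rel -0.25 tilt [ 0.004 -0.003 -1.   ] f [0.7 0.5 0.1] w 0.0851
blk [308. 210.] [-45.4   2. ] [ 86.1 121.7] ang rel fence y -0.1 [[-88.4, 62.9], [-88.7, -59.1], [-2.5, -59.3], [-2.3, 62.7]]
```

View pics/a6.png

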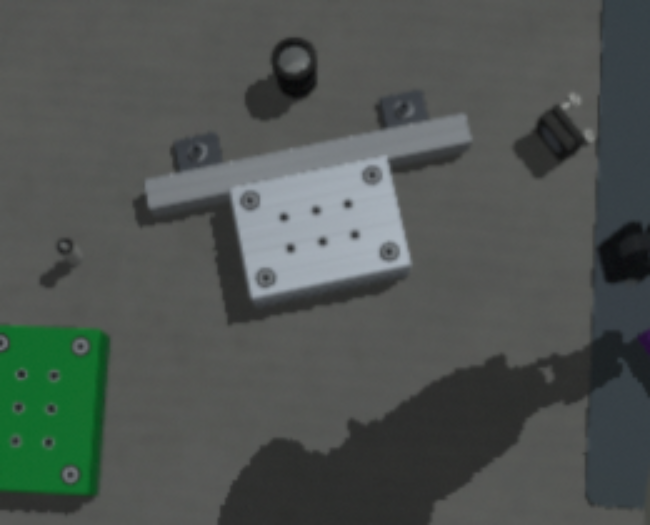

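The riser lies flush: crop corners (232,188) and (388,157) sit on the fence edge. It measures x = -45.4 mm, y = +2 mm and 0.1° off parallel. The post, mirror mount and loupe are where they stood, and the arm touches nothing, so I'm handing in.

```bash
python3 -c "
from h import *
print(workorder.finish_job())"
```

```text
the job is handed in; nothing more can be done
None
```

The riser was squared while still about 41 mm clear of the fence, then pushed flush against it (centre 45.4 mm from the face, 0.1° off parallel, 2 mm off the fence's middle); the bystanders were left where they stood, and the job was handed in at about 14 s, with no verdict returned.

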